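Set the travel tab of a belt polisher's sprung tensioner

ROBOT

A 6-joint arm with a two-finger parallel gripper is mounted at the origin on the work surface. World frame = base frame: x ahead of the robot, y to its left, z up, the work surface at z = 0. Lengths are in mm, angles in rad, forces in N, time in s.
With the tool pointing down it reaches from about 300 to 775 mm from the base axis. Payload 14.6 kg.
Tool frame: the origin (TCP) lies midway between the tips of the shut fingers; the grasp point (between the pads) lies 19 mm behind it; z points along the fingers, y is the line along which they close (so a half turn about z gives the same grasp; the last joint's range is limited). The gripper opens to 94 mm and grips with 3 to 60 N. Pads are 16 mm wide; open, the fingers measure 119 mm over their backs; the gripper's body (75 mm by 177 mm) begins 78 mm behind the grasp point.
Start: joints at [-1.253, 0.3, 1.521, -0, 1.321, -0.067], TCP at [206.448, -509.773, 205.446] pointing down, gripper open.
Joint ranges: [-3.03, 3.03], [-0.79, 2.21], [0.23, 2.52], [-1.04, 4.18], [0, 3.07], [-2.55, 2.55]. Speed limits (rad/s): [2.22, 2.22, 2.57, 3.14, 3.14, 3.14].

INTERFACE

Orientations are given as [roll, pitch, yaw] about the fixed x, y, z axes, in that order (R = Rz(yaw) Ry(pitch) Rx(roll)).
In Python, from cell import manip, camera gives the robot as it stands.
- The arm moves only by the tool move_arm, never from a script. Its arguments are lists of equal length, an entry for each row: "dp": the shift along the world's x, y, z in mm, a list of three; "rotation": the turn, a rotation vector about the world's x, y, z in rad, a list of three; "hand": the opening, from 0 (shut) to 1 (fully open). A call has 1 to 10 rows; each row shifts and turns the commanded pose from where the row before left it; what a row does not reach is not made up. A row lasts 1/8 s, in which the tool goes at most 62.5 mm and 10.7 degrees, less where a joint would pass 70% of its speed; a pose out of reach is approached as far as the arm can. A call with a gripper value outside its range is refused whole. The fingers move at their own pace and stop on an object; "newtons" is the grip in N (left out, the last holds). Time passes only in rows, so rows that do not move let the fingers close. It gives the time, the measured TCP pose, the force, the opening and the grip force at its end, in the units of the state.
- manip.read_state(): the state, without advancing time (a new reading comes with each control period).
- camera(name): name is "scene" or "top" or "wrist"; returns a dict with "image" (480x640x3 uint8, red, green, blue), "fx", "fy", "cx", "cy" (pixels), "R" (3x3) and "t" (3): a world point X has camera coordinates R X + t; the wrist camera has in their place "mount" (4x4, takes a point from camera to tool coordinates, whose origin is the TCP and whose axes are the flange's). Camera axes: x right, y down, z forward; pixel columns grow to the right and rows downward; lengths in mm; the calibration is good to about 2 mm. A picture is of the moment at which its call begins: read the wrist's pose just before it. There is no depth.
- manip.sign_off(): hands the job in; it is judged then, once.
The state is a dict: "clock": time; "joints": joint angles; "qd": joint speeds; "effort": joint torques, N m; "eef_pos": TCP position; "eef_rot": TCP orientation; "wrist_force": force on the tool from outside, world axes, zero at the start; "moment": the same for the moment, N m; "finger_gap": finger opening in mm; "finger_force": force on a finger pad.
Only numpy, scipy, OpenCV 4.12 (cv2) and the standard library are available. Lean on these libraries where they do the work, as an engineer would, in place of code of your own. Each camera call takes 0.05 s, during which the arm holds its last target. There are 200 camera calls.

TASK

The belt is off the polishing machine and the full travel of its sprung tensioner arm has to be marked on the scale. Push the arm by its roller until it bears firmly on the hidden stop, without forcing it (about 12 N at the roller, never over 20), so that it carries the drag pointer along the scale, then let the arm back gently to rest without letting it snap. Then turn the setting tab by its knob until it lines up with the drag pointer; do not touch the pointer itself and leave everything else on the bench where it is.

Things in the scene. Friction and masses are not known exactly. Their poses are not given: they have to be found in the camera images.
- base: Belt polisher, belt off: grey base plate 360 x 340 x 12 mm fixed on the bench. Origin: on its underside, on the upright pivot axis that arm, pointer and tab all turn about. Plate from x -160 to 200, y -170 to 170 mm. Drive drum (60 mm wide, 70 high) at x 150, y 100; gearbox (85 x 110, 74 high) at x 150, y -20; white scale with marks every 5 degrees on the -y side, top 18 mm up.
- housing (a point): Pivot axis at the top of the round aluminium spring housing (58 mm radius, top 28 mm above the bench). It hides the arm's spring and a rubber-buffered stop, clamped at a different place on each machine: the arm meets it 0.45 to 1.0 rad from rest. Once on the buffer, the resistance at the roller climbs by about 3 N per mm; 12 N at the roller is a firm bearing, above 20 N is forcing it.
- tensioner: Sprung arm: steel bar 18 mm wide, 38 to 50 mm above the bench, with a roller on its end. Origin on the pivot axis at the plate's underside; x points along the bar to the roller, z up. At rest x is at +130 degrees from the x of base; pushed, it turns clockwise seen from above. The spring alone gives about 3 N at the roller at rest, 6 N one radian on; let go, the arm snaps back to rest.
- roller (a point): Centre of the top of the arm's idler roller: aluminium, upright, 30 mm diameter, from 50 to 88 mm above the bench, 140 mm from the pivot axis.
- pointer: Drag pointer: flat dark steel needle 6 mm wide, 29 to 33 mm above the bench, over the scale. Origin on the pivot axis at the plate's underside; x points along the needle to its tip. The arm's pin carries it clockwise (then its x points straight away from the roller) and slight friction keeps it where the arm leaves it. Starts 0 to 0.15 rad clockwise of the place opposite the resting arm.
- pointer_tip (a point): Tip of the drag pointer, 110 mm from the pivot axis, 31 mm above the bench.
- tab: Setting tab: small dark steel clamp (118 to 150 mm from the pivot, 18 mm wide, 19 to 31 mm above the bench) with an upright knob; turns about the pivot round the scale's rim, outside the pointer's tip. Origin on the pivot axis at the plate's underside; x points to the tab's middle; lined up with the pointer when both x are parallel. Starts at the clockwise end; about 2 N of friction at the knob, stays where left.
- tab_knob (a point): Centre of the top of the tab's upright steel knob: 16 mm diameter, from 31 to 72 mm above the bench, 135 mm from the pivot axis.
- spare_roller: Bystander: loose aluminium roller, 30 mm diameter, 38 mm high, upright on the base plate near a far corner, behind the scale. Origin under its centre.
- silver_ring: Bystander: loose silver finger ring, 24 mm across, 5 mm high, on the base plate near its robot-side edge. Origin under its centre.
- pliers: Bystander: pliers with black grips, about 160 x 65 mm, 12 mm high, flat on the bench. Origin midway along the grips, on the bench.
- tweezers: Bystander: dark steel tweezers, 135 mm long, flat on the bench. Origin mid-length.
- matchbox: Bystander: small card box 55 x 36 x 14 mm. Origin under its centre.
- pebble: Bystander: round brown stone, 64 mm across, 24 mm high. Origin under its centre.
- jar: Bystander: white jar, 52 mm diameter, 60 mm high. Origin under its centre.

How it is judged:
By the outcome, as a careful person would: the job done as asked, in the order asked, and still so for the second after the job is handed in, with the robot touching nothing.
It also fails if it takes over 70 s, if anything falls off the work surface, if the arm or the gripper's body presses on something with over 40 N, if the wrist force passes 120 N, or if a joint passes its speed limit or range.

## Working session

There is one attempt and no reset: what is moved stays moved. The work goes in short steps, Python scripts to look and compute and a tool call to move; the robot and the scene stay as the last step left them, time stands still between calls to the robot, and variables do not carry over. Pictures are saved under pics/ and viewed, at most 10 in all, crops included, and the job is handed in when it is done.

Besides the shell and the picture viewer there is one more tool, called after "Call:" by a JSON object that holds its "fn" and its "kwargs". move_arm: Moves the arm, as the interface text tells. Its arguments: {"type":"object","properties":{"dp":{"type":"array","items":{"type":"array","items":{"type":"number"}}},"rotation":{"type":"array","items":{"type":"array","items":{"type":"number"}}},"hand":{"type":"array","items":{"type":"number"}},"newtons":{"type":"number"}},"required":["dp","rotation","hand"]}

```bash
mkdir -p pics; ls; python3 - <<'E'
from cell import manip,camera
import cv2,pickle
for n in("scene","top"):
    c=camera(n); cv2.imwrite(f"pics/{n}0.png",c["image"][:,:,::-1]); pickle.dump(c,open(f"{n}0.pkl","wb"))
    print(n,c["fx"],c["fy"],c["cx"],c["cy"],c["R"],c["t"])
s=manip.read_state();print(s)
E
```

```text
pics
scene 575.9576185675489 575.9576185675489 322.22005010168897 238.49825481312772 [[ 0.53481891  0.84484393 -0.01440392]
 [ 0.43059929 -0.28717396 -0.8556374 ]
 [-0.72701649  0.45140875 -0.51737526]] [-287.19779462 -175.95047838 1814.96107081]
top 582.2861772711615 582.2861772711615 315.2046177747064 236.1219053154445 [[ 0.00751057 -0.99963356 -0.02600638]
 [-0.99767012 -0.00572721 -0.06798181]
 [ 0.06780796  0.02645637 -0.99734755]] [   6.39943385  564.90291639 1380.48035941]
{'clock': 0.1, 'joints': array([-1.25257968e+00,  3.00432756e-01,  1.52148504e+00, -8.31630723e-06,
        1.32067036e+00, -6.65902626e-02]), 'qd': array([-1.10009688e-03, -4.59542252e-05, -3.66096617e-04, -7.64575001e-04,
        7.02500669e-04,  1.39751202e-03]), 'effort': array([ 1.44274949e-03, -5.32648516e+01, -3.53283012e+01,  7.10045197e-02,
        2.35166081e-02, -4.26889824e-05]), 'eef_pos': array([ 206.3921158 , -509.57492639,  204.94797954]), 'eef_rot': array([-3.14059881e+00, -5.82048058e-05,  3.84808943e-01]), 'wrist_force': array([0.72120202, 0.91722314, 0.28048235]), 'moment': array([-0.02182464, -0.01405202, -0.03362513]), 'finger_force': 0.0, 'finger_gap': 94.14604696543782}
```

View pics/top0.png

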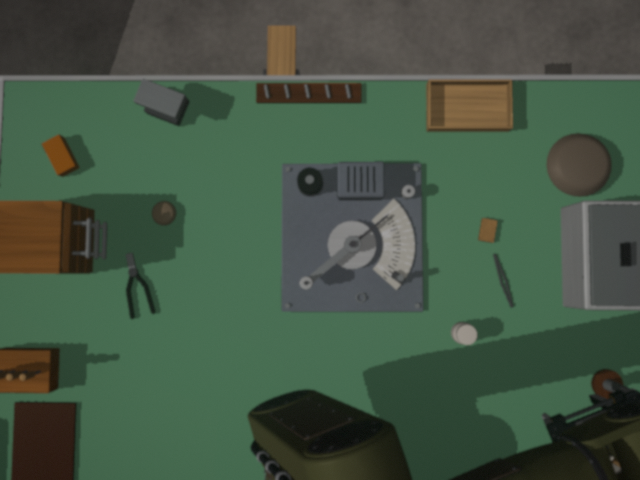

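View pics/scene0.png

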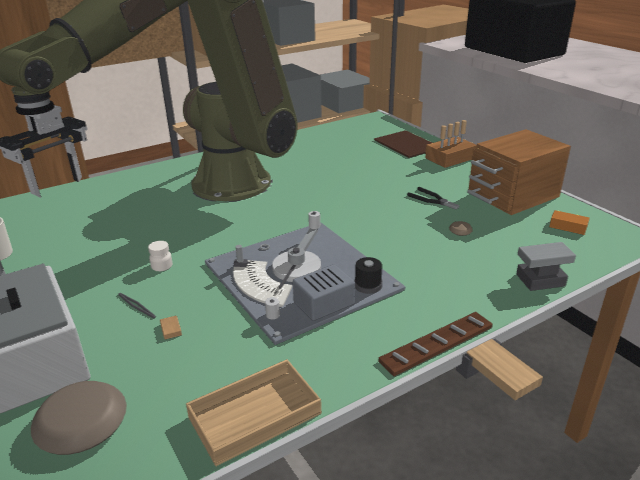

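The top view shows the plate at (283–424, 163–312), roller at (306,283), pivot at (354,244), pointer tip near (392,215), tab knob at (398,277), ring at (363,297) and spare roller at (408,190). Base yaw is about 0.

```bash
cat >h.py <<'E'
import numpy as np,pickle,cv2
def ray(c,u,v,z,Rt=None):
    R,t=c["R"],c["t"]
    d=R.T@np.array([(u-c["cx"])/c["fx"],(v-c["cy"])/c["fy"],1]); o=-R.T@t
    return o+d*(z-o[2])/d[2]
def proj(c,P):
    q=np.atleast_2d(P)@np.asarray(c["R"]).T+c["t"]; return np.c_[c["fx"]*q[:,0]/q[:,2]+c["cx"],c["fy"]*q[:,1]/q[:,2]+c["cy"]]
def wristcam():
    from cell import manip,camera
    from scipy.spatial.transform import Rotation as Ro
    s=manip.read_state(); c=camera("wrist"); M=np.array(c["mount"])
    Rt=Ro.from_euler("xyz",s["eef_rot"]).as_matrix(); 
    Rw=Rt@M[:3,:3]; tw=Rt@M[:3,3]+s["eef_pos"]
    c["R"]=Rw.T; c["t"]=-Rw.T@tw; return c,s
E
python3 - <<'E'
from h import *
c=pickle.load(open("top0.pkl","rb"))
for n,u,v,z in [("c1",283,164,12),("c2",422,163,12),("c3",424,311,12),("c4",283,312,12),("roller",306,283,88),("pivot",354,244,50),("knob",398,277,72),("tip",392,215,31),("spare",408,190,50),("ring",363,297,17)]:
    print(n,ray(c,u,v,z).round(1))
cv2.imwrite("pics/topc.png",cv2.resize(c["image"][150:325,270:440,::-1],None,fx=3.4,fy=3.4,interpolation=cv2.INTER_CUBIC))
E
```

```text
c1 [741.3  90.3  12. ]
c2 [ 744.6 -247.5   12. ]
c3 [ 387.9 -250.5   12. ]
c4 [382.5  86.2  12. ]
roller [453.2  28.5  88. ]
pivot [544.8 -81.8  50. ]
knob [ 468.4 -181.9   72. ]
tip [ 615.5 -172.7   31. ]
spare [ 672.8 -208.4   50. ]
ring [ 420.1 -105.    17. ]
```

View pics/topc.png

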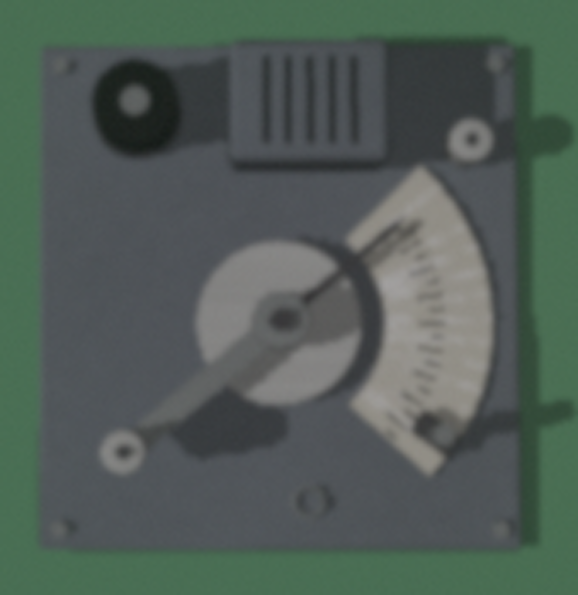

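The crop confirms this: roller at about (306,283), pivot (353,244), knob (399,276) full-frame. Pivot is near (544.5,−81) with yaw near 0. Next I move the closed gripper behind the roller.

Call:
{"fn": "move_arm", "kwargs": {"dp": [[22, 50, 0], [22, 50, 0], [22, 50, 0], [22, 50, 0], [22, 50, 0], [22, 50, 0], [22, 50, 0], [22, 50, 0], [22, 50, 0], [22, 50, 0]], "rotation": [[0, 0, 0.03], [0, 0, 0.03], [0, 0, 0.03], [0, 0, 0.03], [0, 0, 0.03], [0, 0, 0.03], [0, 0, 0.03], [0, 0, 0.03], [0, 0, 0.03], [0, 0, 0.043]], "hand": [0, 0, 0, 0, 0, 0, 0, 0, 0, 0], "newtons": 10}}

```text
clock: 1.35
eef_pos: [426.8, -8.0, 205.4]
eef_rot: [3.141, -0.0, 0.699]
wrist_force: [0.8, -0.2, -0.3]
finger_gap: 0.6
finger_force: 0.0
```

```bash
python3 - <<'E'
from h import *
c,s=wristcam(); pickle.dump(c,open("w1.pkl","wb"))
im=c["image"][:,:,::-1].copy()
P=np.array([544.5,-81,0])
for q,z in [((454.5,26),88),((544.5,-81),50),((428,3.5),58)]: print(q,proj(c,[*q,z]).round(0))
cv2.imwrite("pics/w1.png",im)
E
```

```text
(454.5, 26) [[300. 172.]]
(544.5, -81) [[472. 167.]]
(428, 3.5) [[302. 210.]]
```

View pics/w1.png

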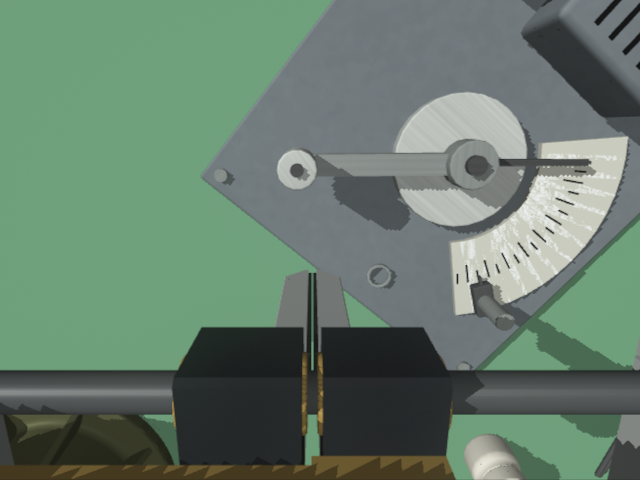

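Wrist view: roller top at (297,169), hub at (477,166), knob top at about (506,322), tab at (482,290), pointer tip at (591,162), ring at (379,276).

```bash
python3 - <<'E'
from h import *
c=pickle.load(open("w1.pkl","rb"))
for n,u,v,z in [("roller",297,169,88),("hub50",477,166,50),("hub58",477,166,58),("knob",506,322,72),("tip",591,162,31),("tipfinger",312,273,0)]:
    p=ray(c,u,v,z);d=p[:2]-[544.5,-81];print(n,p.round(1),np.hypot(*d).round(1),np.degrees(np.arctan2(d[1],d[0])).round(2))
E
```

```text
roller [454.5  28.9  88. ] 142.1 129.32
hub50 [547.3 -83.6  50. ] 3.8 -43.07
hub58 [545.8 -80.7  58. ] 1.3 14.38
knob [ 467.4 -188.5   72. ] 132.3 -125.63
tip [ 616.5 -163.4   31. ] 109.4 -48.86
tipfinger [375.5 -51.6   0. ] 171.6 170.12
```

Call:
{"fn": "move_arm", "kwargs": {"dp": [[0, 6, -20], [0, 6, -40], [0, 0, -45], [0, 0, -30], [0, 0, -12], [0, 0, 0]], "rotation": [[0, 0, 0], [0, 0, 0], [0, 0, 0], [0, 0, 0], [0, 0, 0], [0, 0, 0]], "hand": [0, 0, 0, 0, 0, 0]}}

```text
clock: 2.15
eef_pos: [426.4, 2.2, 58.5]
eef_rot: [-3.141, 0.001, 0.698]
wrist_force: [0.5, -0.5, 1.6]
finger_gap: 0.3
finger_force: 0.0
```

```bash
cat >plan.py <<'E'
import numpy as np
P=np.array([544.5,-80.5])
def pose(phi,off=23,r=140):
    return P+r*np.array([np.cos(phi),np.sin(phi)])-off*np.array([np.sin(phi),-np.cos(phi)])
E
python3 - <<'E'
from plan import *
p0=np.radians(130)
print(pose(p0))
a=p0-np.arange(0,1.1,.04); q=np.array([pose(x) for x in a])
for x,y,d in zip(a,q,np.diff(q,axis=0)): print((p0-x).round(2),y.round(1),d.round(1))
E
```

```text
[436.89071245  11.96210701]
0.0 [436.9  12. ] [3.8 4.2]
0.04 [440.7  16.2] [3.9 4.1]
0.08 [444.6  20.3] [4.1 3.9]
0.12 [448.7  24.2] [4.3 3.7]
0.16 [453.   27.9] [4.4 3.6]
0.2 [457.4  31.5] [4.5 3.4]
0.24 [462.   34.9] [4.7 3.2]
0.28 [466.6  38.1] [4.8 3. ]
0.32 [471.4  41.1] [4.9 2.8]
0.36 [476.4  43.9] [5.  2.6]
0.4 [481.4  46.6] [5.1 2.4]
0.44 [486.5  49. ] [5.2 2.2]
0.48 [491.7  51.2] [5.3 2. ]
0.52 [497.1  53.2] [5.4 1.8]
0.56 [502.4  55. ] [5.5 1.6]
0.6 [507.9  56.6] [5.5 1.4]
0.64 [513.4  57.9] [5.6 1.1]
0.68 [519.   59.1] [5.6 0.9]
0.72 [524.6  60. ] [5.6 0.7]
0.76 [530.2  60.7] [5.7 0.5]
0.8 [535.9  61.1] [5.7 0.2]
0.84 [541.5  61.3] [5.7 0. ]
0.88 [547.2  61.4] [ 5.7 -0.2]
0.92 [552.9  61.1] [ 5.7 -0.4]
0.96 [558.5  60.7] [ 5.6 -0.7]
1.0 [564.2  60. ] [ 5.6 -0.9]
1.04 [569.8  59.1] [ 5.6 -1.1]
```

Call:
{"fn": "move_arm", "kwargs": {"dp": [[3.5, 3, 0], [3.5, 3, 0], [2, 1.5, 0], [2, 1.5, 0], [0, 0, 0]], "rotation": [[0, 0, 0], [0, 0, 0], [0, 0, 0], [0, 0, 0], [0, 0, 0]], "hand": [0, 0, 0, 0, 0]}}

```text
clock: 2.78
eef_pos: [437.4, 11.2, 58.5]
eef_rot: [-3.141, 0.0, 0.698]
wrist_force: [-1.9, -2.2, 2.9]
finger_gap: 0.4
finger_force: 1.5
```

Call:
{"fn": "move_arm", "kwargs": {"dp": [[3.5, 4.6, 0], [3.9, 4.1, 0], [4.1, 3.9, 0], [4.3, 3.7, 0], [4.4, 3.6, 0], [4.5, 3.4, 0], [4.7, 3.2, 0], [4.8, 3, 0], [4.9, 2.8, 0], [0, 0, 0]], "rotation": [[0, 0, -0.04], [0, 0, -0.04], [0, 0, -0.04], [0, 0, -0.04], [0, 0, -0.04], [0, 0, -0.04], [0, 0, -0.04], [0, 0, -0.04], [0, 0, -0.04], [0, 0, 0]], "hand": [0, 0, 0, 0, 0, 0, 0, 0, 0, 0]}}

```text
clock: 4.03
eef_pos: [476.2, 43.6, 58.3]
eef_rot: [-3.141, 0.001, 0.338]
wrist_force: [-4.7, -0.8, 2.9]
finger_gap: 0.6
finger_force: 2.1
```

Call:
{"fn": "move_arm", "kwargs": {"dp": [[2.5, 1.3, 0], [2.5, 1.3, 0], [2.6, 1.2, 0], [2.6, 1.2, 0], [2.6, 1.2, 0], [0, 0, 0]], "rotation": [[0, 0, -0.02], [0, 0, -0.02], [0, 0, -0.02], [0, 0, -0.02], [0, 0, -0.02], [0, 0, 0]], "hand": [0, 0, 0, 0, 0, 0]}}

```text
clock: 4.78
eef_pos: [488.9, 49.8, 58.3]
eef_rot: [-3.141, 0.001, 0.239]
wrist_force: [-4.4, 1.5, 1.8]
finger_gap: 0.3
finger_force: 2.3
```

Call:
{"fn": "move_arm", "kwargs": {"dp": [[1.3, 0.6, 0], [1.3, 0.5, 0], [1.3, 0.5, 0], [0, 0, 0]], "rotation": [[0, 0, -0.01], [0, 0, -0.01], [0, 0, -0.01], [0, 0, 0]], "hand": [0, 0, 0, 0]}}

```text
clock: 5.28
eef_pos: [492.7, 51.4, 58.3]
eef_rot: [-3.141, 0.001, 0.209]
wrist_force: [-5.6, -0.1, 3.7]
finger_gap: 0.6
finger_force: 2.5
```

```bash
python3 - <<'E'
from plan import *
p0=np.radians(130)
a=p0-np.arange(.46,1.07,.03); q=np.array([pose(x) for x in a])
for x,y,d in zip(a,q,np.diff(q,axis=0)/3): print((p0-x).round(2),y.round(1),d.round(2))
E
```

```text
0.46 [489.1  50.1] [1.31 0.53]
0.49 [493.1  51.7] [1.33 0.49]
0.52 [497.1  53.2] [1.34 0.45]
0.55 [501.1  54.6] [1.36 0.41]
0.58 [505.2  55.8] [1.37 0.37]
0.61 [509.3  56.9] [1.38 0.33]
0.64 [513.4  57.9] [1.39 0.29]
0.67 [517.6  58.8] [1.4  0.25]
0.7 [521.8  59.5] [1.4  0.21]
0.73 [526.   60.2] [1.41 0.16]
0.76 [530.2  60.7] [1.41 0.12]
0.79 [534.4  61. ] [1.42 0.08]
0.82 [538.7  61.3] [1.42 0.04]
0.85 [542.9  61.4] [ 1.42 -0.01]
0.88 [547.2  61.4] [ 1.42 -0.05]
0.91 [551.5  61.2] [ 1.42 -0.09]
0.94 [555.7  60.9] [ 1.41 -0.13]
0.97 [559.9  60.5] [ 1.41 -0.18]
1.0 [564.2  60. ] [ 1.4  -0.22]
1.03 [568.4  59.4] [ 1.39 -0.26]
```

Call:
{"fn": "move_arm", "kwargs": {"dp": [[1.4, 0.6, 0], [1.4, 0.5, 0], [1.4, 0.5, 0], [0, 0, 0]], "rotation": [[0, 0, -0.01], [0, 0, -0.01], [0, 0, -0.01], [0, 0, 0]], "hand": [0, 0, 0, 0]}}

```text
clock: 5.78
eef_pos: [496.9, 53.0, 58.3]
eef_rot: [-3.141, 0.001, 0.179]
wrist_force: [-5.5, 0.9, 2.2]
finger_gap: 0.8
finger_force: 2.5
```

Call:
{"fn": "move_arm", "kwargs": {"dp": [[1.35, 0.5, 0], [1.35, 0.5, 0], [1.35, 0.5, 0], [0, 0, 0]], "rotation": [[0, 0, -0.01], [0, 0, -0.01], [0, 0, -0.01], [0, 0, 0]], "hand": [0, 0, 0, 0]}}

```text
clock: 6.28
eef_pos: [501.0, 54.4, 58.3]
eef_rot: [-3.141, 0.001, 0.149]
wrist_force: [-5.1, 0.0, 2.7]
finger_gap: 0.2
finger_force: 2.5
```

Call:
{"fn": "move_arm", "kwargs": {"dp": [[1.4, 0.4, 0], [1.4, 0.4, 0], [1.4, 0.4, 0], [0, 0, 0]], "rotation": [[0, 0, -0.01], [0, 0, -0.01], [0, 0, -0.01], [0, 0, 0]], "hand": [0, 0, 0, 0]}}

```text
clock: 6.78
eef_pos: [505.2, 55.7, 58.3]
eef_rot: [-3.141, 0.001, 0.119]
wrist_force: [-5.7, 0.2, 2.9]
finger_gap: 0.6
finger_force: 2.6
```

Call:
{"fn": "move_arm", "kwargs": {"dp": [[1.4, 0.4, 0], [1.4, 0.4, 0], [1.4, 0.3, 0], [0, 0, 0]], "rotation": [[0, 0, -0.01], [0, 0, -0.01], [0, 0, -0.01], [0, 0, 0]], "hand": [0, 0, 0, 0]}}

```text
clock: 7.28
eef_pos: [509.4, 56.8, 58.3]
eef_rot: [-3.141, 0.001, 0.089]
wrist_force: [-4.4, 1.8, 2.8]
finger_gap: 0.8
finger_force: 2.6
```

Call:
{"fn": "move_arm", "kwargs": {"dp": [[1.4, 0.4, 0], [1.4, 0.3, 0], [1.4, 0.3, 0], [0, 0, 0]], "rotation": [[0, 0, -0.01], [0, 0, -0.01], [0, 0, -0.01], [0, 0, 0]], "hand": [0, 0, 0, 0]}}

```text
clock: 7.78
eef_pos: [513.6, 57.8, 58.3]
eef_rot: [-3.141, 0.001, 0.059]
wrist_force: [-5.6, 1.5, 3.1]
finger_gap: 0.7
finger_force: 2.7
```

Call:
{"fn": "move_arm", "kwargs": {"dp": [[1.4, 0.3, 0], [1.4, 0.3, 0], [1.4, 0.3, 0], [0, 0, 0]], "rotation": [[0, 0, -0.01], [0, 0, -0.01], [0, 0, -0.01], [0, 0, 0]], "hand": [0, 0, 0, 0]}}

```text
clock: 8.28
eef_pos: [517.8, 58.7, 58.3]
eef_rot: [-3.141, 0.001, 0.029]
wrist_force: [-5.7, 1.4, 2.1]
finger_gap: 0.5
finger_force: 2.7
```

Call:
{"fn": "move_arm", "kwargs": {"dp": [[1.4, 0.25, 0], [1.4, 0.25, 0], [1.4, 0.2, 0], [0, 0, 0]], "rotation": [[0, 0, -0.01], [0, 0, -0.01], [0, 0, -0.01], [0, 0, 0]], "hand": [0, 0, 0, 0]}}

```text
clock: 8.78
eef_pos: [522.0, 59.5, 58.3]
eef_rot: [-3.141, 0.001, -0.001]
wrist_force: [-5.7, 1.3, 2.9]
finger_gap: 0.3
finger_force: 2.8
```

Call:
{"fn": "move_arm", "kwargs": {"dp": [[1.4, 0.2, 0], [1.4, 0.2, 0], [1.4, 0.2, 0], [0, 0, 0]], "rotation": [[0, 0, -0.01], [0, 0, -0.01], [0, 0, -0.01], [0, 0, 0]], "hand": [0, 0, 0, 0]}}

```text
clock: 9.28
eef_pos: [526.2, 60.1, 58.3]
eef_rot: [-3.141, 0.001, -0.031]
wrist_force: [-5.1, 0.8, 3.1]
finger_gap: 0.4
finger_force: 2.8
```

Call:
{"fn": "move_arm", "kwargs": {"dp": [[1.4, 0.2, 0], [1.4, 0.1, 0], [1.4, 0.1, 0], [0, 0, 0]], "rotation": [[0, 0, -0.01], [0, 0, -0.01], [0, 0, -0.01], [0, 0, 0]], "hand": [0, 0, 0, 0]}}

```text
clock: 9.78
eef_pos: [530.4, 60.5, 58.3]
eef_rot: [-3.141, 0.001, -0.061]
wrist_force: [-5.8, 2.7, 2.1]
finger_gap: 0.5
finger_force: 2.9
```

Call:
{"fn": "move_arm", "kwargs": {"dp": [[1.4, 0.1, 0], [1.4, 0.1, 0], [1.4, 0.1, 0], [0, 0, 0]], "rotation": [[0, 0, -0.01], [0, 0, -0.01], [0, 0, -0.01], [0, 0, 0]], "hand": [0, 0, 0, 0]}}

```text
clock: 10.28
eef_pos: [534.6, 60.9, 58.3]
eef_rot: [-3.141, 0.001, -0.091]
wrist_force: [-5.5, 2.6, 3.5]
finger_gap: 0.7
finger_force: 2.9
```

Call:
{"fn": "move_arm", "kwargs": {"dp": [[1.4, 0.1, 0], [1.4, 0.05, 0], [1.4, 0.05, 0], [0, 0, 0]], "rotation": [[0, 0, -0.01], [0, 0, -0.01], [0, 0, -0.01], [0, 0, 0]], "hand": [0, 0, 0, 0]}}

```text
clock: 10.78
eef_pos: [538.8, 61.1, 58.3]
eef_rot: [-3.141, 0.001, -0.121]
wrist_force: [-5.8, 3.1, 3.1]
finger_gap: 0.5
finger_force: 3.0
```

Call:
{"fn": "move_arm", "kwargs": {"dp": [[1.4, 0.05, 0], [1.4, 0, 0], [1.4, 0, 0], [0, 0, 0]], "rotation": [[0, 0, -0.01], [0, 0, -0.01], [0, 0, -0.01], [0, 0, 0]], "hand": [0, 0, 0, 0]}}

```text
clock: 11.28
eef_pos: [543.0, 61.2, 58.3]
eef_rot: [-3.141, 0.001, -0.151]
wrist_force: [-5.1, 3.0, 3.2]
finger_gap: 0.5
finger_force: 3.0
```

Call:
{"fn": "move_arm", "kwargs": {"dp": [[1.4, 0, 0], [1.4, 0, 0], [1.4, 0, 0], [0, 0, 0]], "rotation": [[0, 0, -0.01], [0, 0, -0.01], [0, 0, -0.01], [0, 0, 0]], "hand": [0, 0, 0, 0]}}

```text
clock: 11.78
eef_pos: [547.1, 61.2, 58.3]
eef_rot: [-3.141, 0.001, -0.181]
wrist_force: [-5.3, 2.7, 3.3]
finger_gap: 0.5
finger_force: 3.4
```

Call:
{"fn": "move_arm", "kwargs": {"dp": [[1.4, -0.05, 0], [0.7, 0, 0], [0, 0, 0]], "rotation": [[0, 0, -0.01], [0, 0, -0.005], [0, 0, 0]], "hand": [0, 0, 0]}}

```text
clock: 12.15
eef_pos: [548.9, 61.2, 58.3]
eef_rot: [-3.141, 0.002, -0.196]
wrist_force: [-8.1, 3.4, 4.9]
finger_gap: 0.8
finger_force: 4.4
```

Call:
{"fn": "move_arm", "kwargs": {"dp": [[0.7, -0.05, 0], [0, 0, 0], [0, 0, 0]], "rotation": [[0, 0, -0.005], [0, 0, 0], [0, 0, 0]], "hand": [0, 0, 0]}}

```text
clock: 12.52
eef_pos: [549.5, 61.2, 58.3]
eef_rot: [-3.141, 0.002, -0.201]
wrist_force: [-8.5, 3.0, 5.0]
finger_gap: 0.6
finger_force: 4.8
```

```bash
python3 - <<'E'
from cell import manip,camera
import numpy as np
for i in range(6):
    s=manip.read_state();print(s["clock"],s["wrist_force"].round(2),s["finger_force"],s["eef_pos"].round(2)); camera("wrist")
E
```

```text
12.525 [-8.53  3.02  5.  ] 4.8025332391262054 [549.55  61.16  58.31]
12.575 [-9.18  3.04  5.01] 4.8006270825862885 [549.51  61.18  58.29]
12.625 [-8.95  3.61  4.18] 4.799785763025284 [549.55  61.17  58.32]
12.675 [-8.26  3.39  4.69] 4.800089746713638 [549.51  61.2   58.28]
12.725 [-9.29  3.47  4.5 ] 4.800142049789429 [549.53  61.17  58.3 ]
12.775 [-9.53  4.14  3.95] 4.799157679080963 [549.53  61.17  58.29]
```

Call:
{"fn": "move_arm", "kwargs": {"dp": [[0.7, -0.1, 0], [0.8, -0.1, 0], [0, 0, 0], [0, 0, 0]], "rotation": [[0, 0, 0], [0, 0, 0], [0, 0, 0], [0, 0, 0]], "hand": [0, 0, 0, 0]}}

```text
clock: 13.32
eef_pos: [550.8, 61.0, 58.3]
eef_rot: [-3.141, 0.003, -0.201]
wrist_force: [-11.4, 4.0, 6.5]
finger_gap: 0.6
finger_force: 5.7
```

```bash
python3 - <<'E'
from cell import manip,camera
import numpy as np
f=[]
for i in range(6):
    s=manip.read_state();f.append(s["wrist_force"]); camera("wrist")
print(s["clock"],np.mean(f,0),s["finger_force"],s["eef_pos"].round(2))
E
```

```text
13.575 [-10.78125047   4.21615157   6.24883561] 5.685700625181198 [550.81  61.04  58.27]
```

Call:
{"fn": "move_arm", "kwargs": {"dp": [[0.6, -0.1, 0], [0, 0, 0], [0, 0, 0]], "rotation": [[0, 0, 0], [0, 0, 0], [0, 0, 0]], "hand": [0, 0, 0]}}

```text
clock: 14.0
eef_pos: [551.3, 61.0, 58.2]
eef_rot: [-3.141, 0.003, -0.201]
wrist_force: [-11.7, 4.1, 6.4]
finger_gap: 0.5
finger_force: 6.1
```

```bash
python3 - <<'E'
from plan import *
p0=np.radians(130)
t=np.r_[.9,.885,.87,.85,np.arange(.82,.03,-.03),.03,.015,0,-.015]
q=np.array([pose(p0-x) for x in t]); d=np.diff(q,axis=0).round(1)
d[0]=(q[1]-[551.3,61]).round(1)
r=np.diff(-t).__neg__()
for i in range(0,len(d),10): print([[*map(float,x),0] for x in d[i:i+10]],[[0,0,float(round(-x,3))] for x in r[i:i+10]],t[min(i+10,len(t)-1)],q[min(i+10,len(q)-1)].round(1))
E
```

```text
[[-3.4, 0.3, 0], [-2.1, 0.0, 0], [-2.8, -0.0, 0], [-4.3, -0.1, 0], [-4.2, -0.2, 0], [-4.2, -0.4, 0], [-4.2, -0.5, 0], [-4.2, -0.6, 0], [-4.2, -0.7, 0], [-4.2, -0.9, 0]] [[0, 0, 0.015], [0, 0, 0.015], [0, 0, 0.02], [0, 0, 0.03], [0, 0, 0.03], [0, 0, 0.03], [0, 0, 0.03], [0, 0, 0.03], [0, 0, 0.03], [0, 0, 0.03]] 0.6399999999999998 [513.4  57.9]
[[-4.1, -1.0, 0], [-4.1, -1.1, 0], [-4.1, -1.2, 0], [-4.0, -1.4, 0], [-4.0, -1.5, 0], [-3.9, -1.6, 0], [-3.9, -1.7, 0], [-3.8, -1.8, 0], [-3.8, -2.0, 0], [-3.7, -2.1, 0]] [[0, 0, 0.03], [0, 0, 0.03], [0, 0, 0.03], [0, 0, 0.03], [0, 0, 0.03], [0, 0, 0.03], [0, 0, 0.03], [0, 0, 0.03], [0, 0, 0.03], [0, 0, 0.03]] 0.3399999999999995 [473.9  42.6]
[[-3.7, -2.2, 0], [-3.6, -2.3, 0], [-3.5, -2.4, 0], [-3.4, -2.5, 0], [-3.4, -2.6, 0], [-3.3, -2.7, 0], [-3.2, -2.8, 0], [-3.1, -2.9, 0], [-3.0, -3.0, 0], [-2.9, -3.1, 0]] [[0, 0, 0.03], [0, 0, 0.03], [0, 0, 0.03], [0, 0, 0.03], [0, 0, 0.03], [0, 0, 0.03], [0, 0, 0.03], [0, 0, 0.03], [0, 0, 0.03], [0, 0, 0.03]] 0.03999999999999926 [440.7  16.2]
[[-1.0, -1.0, 0], [-1.4, -1.6, 0], [-1.4, -1.6, 0], [-1.4, -1.6, 0]] [[0, 0, 0.01], [0, 0, 0.015], [0, 0, 0.015], [0, 0, 0.015]] -0.015 [435.5  10.3]
```

Call:
{"fn": "move_arm", "kwargs": {"dp": [[-1.2, 0.1, 0], [-2.2, 0.1, 0], [-2.5, 0, 0], [-3.4, 0, 0], [-4.2, -0.1, 0], [-4.2, -0.3, 0], [-4.2, -0.4, 0], [-4.2, -0.5, 0], [-4.2, -0.6, 0], [-4.2, -0.8, 0]], "rotation": [[0, 0, 0.01], [0, 0, 0.015], [0, 0, 0.02], [0, 0, 0.025], [0, 0, 0.03], [0, 0, 0.03], [0, 0, 0.03], [0, 0, 0.03], [0, 0, 0.03], [0, 0, 0.03]], "hand": [0, 0, 0, 0, 0, 0, 0, 0, 0, 0]}}

```text
clock: 15.25
eef_pos: [517.4, 58.2, 58.3]
eef_rot: [-3.141, 0.001, 0.05]
wrist_force: [-4.8, 4.3, 1.0]
finger_gap: 0.3
finger_force: 2.6
```

Call:
{"fn": "move_arm", "kwargs": {"dp": [[-4.2, -0.7, 0], [-4.1, -1, 0], [-4.1, -1.1, 0], [-4.1, -1.2, 0], [-4, -1.4, 0], [-4, -1.5, 0], [-3.9, -1.6, 0], [-3.9, -1.7, 0], [-3.8, -1.8, 0], [-3.8, -1.9, 0]], "rotation": [[0, 0, 0.02], [0, 0, 0.03], [0, 0, 0.03], [0, 0, 0.03], [0, 0, 0.03], [0, 0, 0.03], [0, 0, 0.03], [0, 0, 0.03], [0, 0, 0.03], [0, 0, 0.03]], "hand": [0, 0, 0, 0, 0, 0, 0, 0, 0, 0]}}

```text
clock: 16.5
eef_pos: [477.6, 44.0, 58.3]
eef_rot: [-3.141, 0.001, 0.34]
wrist_force: [-5.2, 1.3, 1.4]
finger_gap: 0.5
finger_force: 2.1
```

Call:
{"fn": "move_arm", "kwargs": {"dp": [[-3.7, -2.1, 0], [-3.7, -2.2, 0], [-3.6, -2.3, 0], [-3.5, -2.4, 0], [-3.4, -2.5, 0], [-3.4, -2.6, 0], [-3.3, -2.7, 0], [-3.2, -2.8, 0], [-3.1, -2.9, 0], [-3, -3, 0]], "rotation": [[0, 0, 0.03], [0, 0, 0.03], [0, 0, 0.03], [0, 0, 0.03], [0, 0, 0.03], [0, 0, 0.03], [0, 0, 0.03], [0, 0, 0.03], [0, 0, 0.03], [0, 0, 0.03]], "hand": [0, 0, 0, 0, 0, 0, 0, 0, 0, 0]}}

```text
clock: 17.75
eef_pos: [444.3, 18.3, 58.5]
eef_rot: [3.141, -0.0, 0.64]
wrist_force: [-1.3, -2.2, -2.5]
finger_gap: 0.5
finger_force: 1.6
```

Call:
{"fn": "move_arm", "kwargs": {"dp": [[-2, -1.8, 0], [-1.8, -1.7, 0], [-1.6, -1.6, 0], [-1.4, -1.4, 0], [-1.2, -1.2, 0], [-1.5, -1.2, 0], [-1.5, -1.3, 0], [-3, -2.5, 0], [-5, -4, 0], [-5, -4, 0]], "rotation": [[0, 0, 0.02], [0, 0, 0.02], [0, 0, 0.02], [0, 0, 0], [0, 0, 0], [0, 0, 0], [0, 0, 0], [0, 0, 0], [0, 0, 0], [0, 0, 0]], "hand": [0, 0, 0, 0, 0, 0, 0, 0, 0, 0]}}

```text
clock: 19.0
eef_pos: [419.9, -2.4, 58.4]
eef_rot: [-3.141, 0.0, 0.698]
wrist_force: [0.1, -0.8, 0.3]
finger_gap: 0.3
finger_force: 0.0
```

Call:
{"fn": "move_arm", "kwargs": {"dp": [[0, 0, 45], [0, 0, 50], [0, -30, 45], [0, -50, 0], [0, -50, 0], [0, -50, 0], [0, -40, 0], [0, 0, 0]], "rotation": [[0, 0, 0], [0, 0, 0], [0, 0, 0.05], [0, 0, 0.05], [0, 0, 0.05], [0, 0, 0.05], [0, 0, 0.05], [0, 0, 0]], "hand": [0, 0, 0, 0, 0, 0.4, 0.4, 0.4]}}

```text
clock: 20.0
eef_pos: [419.6, -224.1, 198.1]
eef_rot: [-3.141, 0.0, 0.945]
wrist_force: [0.1, 0.2, 0.5]
finger_gap: 27.1
finger_force: 0.0
```

```bash
python3 - <<'E'
from h import *
c,s=wristcam(); pickle.dump(c,open("w2.pkl","wb")); print(s["eef_pos"],s["eef_rot"],s["finger_gap"])
cv2.imwrite("pics/w2.png",c["image"][:,:,::-1])
E
```

```text
[ 419.59201447 -224.08601792  198.07524269] [-3.14101028e+00  1.81118326e-04  9.45090653e-01] 27.145337379157894
```

View pics/w2.png

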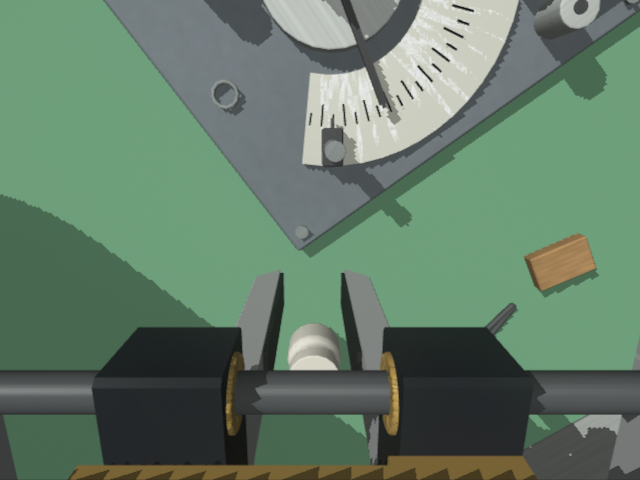

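The pointer has been carried to (352,15)–(391,109). The tab knob is at (335,151), with its index mark at (333,125). The jar at (313,345) lies behind the knob.

```bash
python3 - <<'E'
from h import *
c=pickle.load(open("w2.pkl","rb"))
for n,u,v,z in [("knob",335,151,72),("mark",333,122,31),("tip",391,109,33),("mid",366,50,33),("jar",313,332,60)]:
    p=ray(c,u,v,z);d=p[:2]-[544.5,-80.5];print(n,p.round(1),np.hypot(*d).round(1),np.degrees(np.arctan2(d[1],d[0])).round(2))
E
```

```text
knob [ 467.2 -188.    72. ] 132.4 -125.71
mark [ 479.9 -171.    31. ] 111.2 -125.53
tip [ 523.8 -190.2   33. ] 111.7 -100.66
mid [ 532.2 -141.6   33. ] 62.3 -101.41
jar [ 363.8 -303.3   60. ] 286.9 -129.04
```

Call:
{"fn": "move_arm", "kwargs": {"dp": [[24, 18, 0], [23.5, 17.5, -20], [0, 0, -45], [0, 0, -45], [0, 0, -30], [0, 0, -10], [0, 0, 0], [0, 0, 0], [0, 0, 0], [0, 0, 0]], "rotation": [[0, 0, 0], [0, 0, 0], [0, 0, 0], [0, 0, 0], [0, 0, 0], [0, 0, 0], [0, 0, 0], [0, 0, 0], [0, 0, 0], [0, 0, 0]], "hand": [0.4, 0.4, 0.4, 0.4, 0.4, 0.4, 0.3, 0.22, 0.22, 0.22], "newtons": 3}}

```text
clock: 21.3
eef_pos: [468.0, -186.7, 49.0]
eef_rot: [3.141, -0.0, 0.948]
wrist_force: [0.3, -1.8, 0.1]
finger_gap: 20.7
finger_force: 0.0
```

Call:
{"fn": "move_arm", "kwargs": {"dp": [[0, 0, 0], [-0.6, -1.4, 0], [0, 0, 0]], "rotation": [[0, 0, 0], [0, 0, 0], [0, 0, 0]], "hand": [0.15, 0.15, 0.15], "newtons": 6}}

```text
clock: 21.68
eef_pos: [467.6, -187.5, 48.6]
eef_rot: [3.142, -0.001, 0.948]
wrist_force: [1.9, 5.8, 1.9]
finger_gap: 15.7
finger_force: 6.0
```

```bash
python3 - <<'E'
from plan import *
f=lambda a:P+133*np.array([np.cos(a),np.sin(a)])
a=np.radians(np.arange(-126,-99,2.)); q=np.array([f(x) for x in a])
for x,y,d in zip(a,q,np.diff(q,axis=0)): print(np.degrees(x).round(1),y.round(1),d.round(1))
E
```

```text
-126.0 [ 466.3 -188.1] [ 3.8 -2.7]
-124.0 [ 470.1 -190.8] [ 3.9 -2.5]
-122.0 [ 474.  -193.3] [ 4.  -2.4]
-120.0 [ 478.  -195.7] [ 4.1 -2.3]
-118.0 [ 482.1 -197.9] [ 4.1 -2.1]
-116.0 [ 486.2 -200. ] [ 4.2 -2. ]
-114.0 [ 490.4 -202. ] [ 4.3 -1.8]
-112.0 [ 494.7 -203.8] [ 4.3 -1.7]
-110.0 [ 499.  -205.5] [ 4.4 -1.5]
-108.0 [ 503.4 -207. ] [ 4.4 -1.4]
-106.0 [ 507.8 -208.3] [ 4.5 -1.2]
-104.0 [ 512.3 -209.5] [ 4.5 -1. ]
-102.0 [ 516.8 -210.6] [ 4.6 -0.9]
```

Call:
{"fn": "move_arm", "kwargs": {"dp": [[3.8, -2.7, 0], [3.9, -2.5, 0], [4, -2.4, 0], [4.1, -2.3, 0], [4.1, -2.1, 0], [4.2, -2, 0], [4.3, -1.8, 0], [4.3, -1.7, 0], [4.4, -1.5, 0], [0, 0, 0]], "rotation": [[0, 0, 0.035], [0, 0, 0.035], [0, 0, 0.035], [0, 0, 0.035], [0, 0, 0.035], [0, 0, 0.035], [0, 0, 0.035], [0, 0, 0.035], [0, 0, 0.035], [0, 0, 0]], "hand": [0.15, 0.15, 0.15, 0.15, 0.15, 0.15, 0.15, 0.15, 0.15, 0.15]}}

```text
clock: 22.92
eef_pos: [505.0, -206.2, 48.6]
eef_rot: [3.141, -0.001, 1.263]
wrist_force: [4.3, 7.5, 1.8]
finger_gap: 15.8
finger_force: 6.0
```

```bash
python3 - <<'E'
from h import *
c,s=wristcam(); pickle.dump(c,open("w3.pkl","wb")); print(s["eef_pos"],s["eef_rot"],s["finger_gap"])
cv2.imwrite("pics/w3.png",c["image"][:,:,::-1])
E
```

```text
[ 504.98243383 -206.24582489   48.60388512] [ 3.14100113e+00 -1.43459272e-03  1.26349830e+00] 15.814012653558297
```

View pics/w3.png

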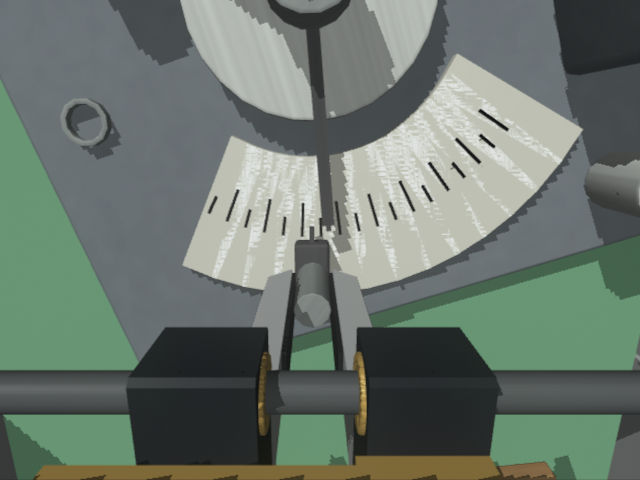

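The gripped tab's index mark is at (311,233) and the pointer tip at (327,222), so the tab is a few degrees short.

```bash
python3 - <<'E'
from h import *
c=pickle.load(open("w3.pkl","rb"))
for n,u,v,z in [("markend",311.5,227,31),("markbase",311.5,239,31),("tip",327,222,33),("mid",318.5,100,33),("root",313.5,40,33),("knobtop",315,309,72)]:
    p=ray(c,u,v,z);d=p[:2]-[544.5,-80.5];print(n,p.round(1),np.hypot(*d).round(1),np.degrees(np.arctan2(d[1],d[0])).round(2))
cv2.imwrite("pics/w3c.png",cv2.resize(c["image"][20:320,250:400,::-1],None,fx=2,fy=2,interpolation=cv2.INTER_CUBIC))
E
```

```text
markend [ 512.9 -182.1   31. ] 106.4 -107.28
markbase [ 511. -188.   31.] 112.6 -107.3
tip [ 521.1 -181.5   33. ] 103.7 -103.03
mid [ 534.3 -125.6   33. ] 46.2 -102.77
root [ 539.7 -100.8   33. ] 20.9 -103.18
knobtop [ 506.6 -206.7   72. ] 131.8 -106.72
```

Call:
{"fn": "move_arm", "kwargs": {"dp": [[3.1, -0.9, 0], [3.1, -0.8, 0], [3.1, -0.7, 0], [0, 0, 0], [0, 0, 0]], "rotation": [[0, 0, 0.025], [0, 0, 0.025], [0, 0, 0.023], [0, 0, 0], [0, 0, 0]], "hand": [0.15, 0.15, 0.15, 0.15, 0.15]}}

```text
clock: 23.6
eef_pos: [514.0, -208.7, 48.6]
eef_rot: [3.141, -0.001, 1.336]
wrist_force: [3.5, 6.1, 2.2]
finger_gap: 15.5
finger_force: 6.0
```

```bash
python3 - <<'E'
from h import *
c,s=wristcam(); pickle.dump(c,open("w4.pkl","wb")); print(s["eef_pos"],s["eef_rot"],s["finger_gap"])
cv2.imwrite("pics/w4c.png",cv2.resize(c["image"][140:290,220:420,::-1],None,fx=4,fy=4,interpolation=cv2.INTER_CUBIC))
E
```

```text
[ 514.02452189 -208.69307123   48.58124077] [ 3.14111859e+00 -1.20150906e-03  1.33593141e+00] 15.506257764218006
```

View pics/w4c.png

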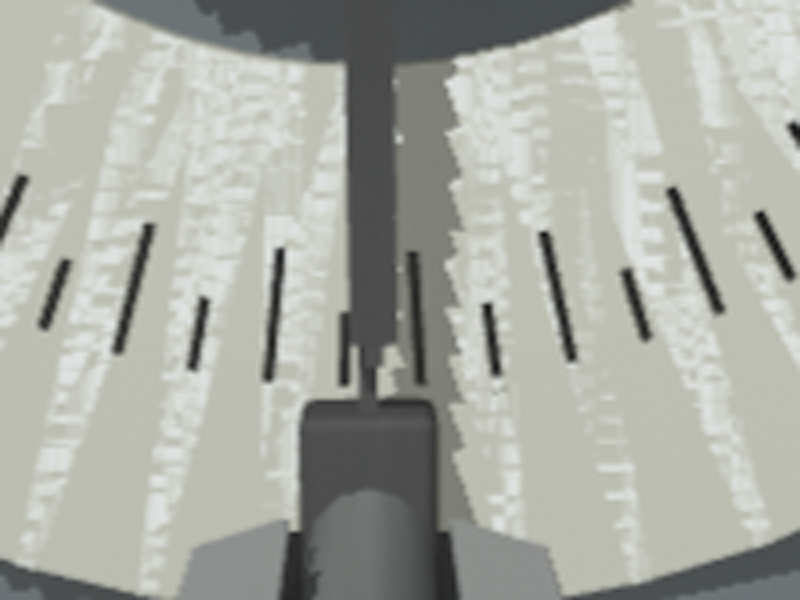

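The tip centre is at crop (374,345) and the index at (368,380). That is about 0.4° short, so I nudge by 0.9 mm.

Call:
{"fn": "move_arm", "kwargs": {"dp": [[0.9, -0.2, 0], [0, 0, 0], [0, 0, 0]], "rotation": [[0, 0, 0.007], [0, 0, 0], [0, 0, 0]], "hand": [0.15, 0.15, 0.15]}}

```text
clock: 24.02
eef_pos: [514.7, -208.8, 48.6]
eef_rot: [-3.141, -0.001, 1.343]
wrist_force: [-0.2, 6.9, 2.5]
finger_gap: 15.9
finger_force: 6.0
```

Call:
{"fn": "move_arm", "kwargs": {"dp": [[0, 0, 0], [0, 0, 0], [0, 0, 0], [0, 0, 25], [0, 0, 40], [0, 0, 40], [-5, -20, 0], [-5, -20, 0], [0, 0, 0]], "rotation": [[0, 0, 0], [0, 0, 0], [0, 0, 0], [0, 0, 0], [0, 0, 0], [0, 0, 0], [0, 0, 0], [0, 0, 0], [0, 0, 0]], "hand": [0.25, 0.35, 0.35, 0.35, 0.35, 0.35, 0.35, 0.35, 0.35]}}

```text
clock: 25.15
eef_pos: [503.5, -251.0, 152.0]
eef_rot: [-3.139, -0.001, 1.34]
wrist_force: [0.0, 0.3, 1.0]
finger_gap: 33.0
finger_force: 0.0
```

```bash
python3 - <<'E'
from h import *
c,s=wristcam(); pickle.dump(c,open("w5.pkl","wb")); print(s["eef_pos"],s["eef_rot"],s["finger_gap"])
u,v=proj(c,[516,-195,31])[0]; print(u,v)
a,b=int(max(0,v-120)),int(max(0,u-100))
print(a,b)
cv2.imwrite("pics/w5c.png",cv2.resize(c["image"][a:a+150,b:b+200,::-1],None,fx=4,fy=4,interpolation=cv2.INTER_CUBIC))
E
```

```text
[ 503.47374331 -251.04732218  151.97424106] [-3.13939396e+00 -5.65708803e-04  1.34048166e+00] 33.00334251132201
310.7829734040889 150.795551152842
30 210
```

View pics/w5c.png

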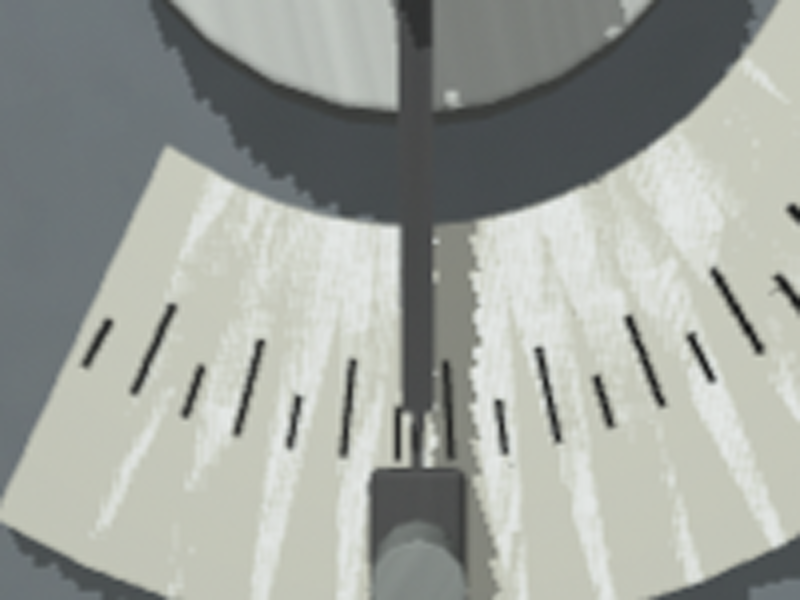

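The pointer tip is at (418,410), with the tab body and index centred at 416–418, so they are aligned to about 0.2°. Handing in.

```bash
python3 -c "
from cell import manip
print(manip.sign_off())"
```

```text
the job is handed in; nothing more can be done
None
```

The tensioner arm was pushed to about 12 N on its stop and let back slowly to rest. The setting tab now lines up with the drag pointer to within about 0.2°, measured in the wrist camera image. The job is handed in at about 25 s on the clock, and the hand-in returned no verdict.

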